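# Put the big magnifier back on its rest

### The arm

A 6-joint arm with a two-finger parallel gripper is mounted at the origin on the work surface. World frame = base frame: x ahead of the robot, y to its left, z up, the work surface at z = 0. Lengths are in m, angles in rad, forces in N, time in s.
With the tool pointing down it reaches from about 0.225 to 0.875 m from the base axis. Payload 3.4 kg.
Tool frame: the origin (TCP) lies midway between the tips of the shut fingers; the grasp point (between the pads) lies 19 mm behind it (manip.tcp_to_grasp is the distance from the TCP to the grasp point, in m); x points along the fingers, y is the direction in which the jaws open and shut, and the axes are right-handed (so a half turn about x gives the same grasp; the last joint's range is limited). The gripper opens to 85 mm and grips with 20 to 120 N. Pads are 22 mm wide; open, the fingers measure 114 mm over their backs; the gripper's body (76 mm by 85 mm) begins 54 mm behind the grasp point. The pads swing forward as they close: fully open they stand 13 mm farther back than shut.
Start: joints at [-1.364, 0.276, 1.505, -0, 1.361, -0.121], TCP at [0.185, -0.544, 0.231] pointing down, gripper open.
Joint ranges: [-2.89, 2.89], [-0.75, 2.08], [0.22, 2.7], [-1.18, 4.32], [0.11, 2.71], [-2.7, 2.7]. Speed limits (rad/s): [2.57, 2.57, 3.14, 3.14, 3.14, 3.14].

### API

Orientations are given as a unit quaternion [w, x, y, z].
In Python, from rig import readout, eyes, job, manip gives the robot as it stands. The module is installed in compiled form; this text tells all that it offers.
- The arm moves only by the tool carry_out, never from a script. Its argument "deltas" is one flat list of numbers, 7 for each row, row after row: the shift along the tool's x, y, z scaled (see below), then the turn, a rotation vector about the tool's x, y, z scaled (see below), then the opening, from -1 (shut) to 1 (fully open). In form: [dx, dy, dz, ax, ay, az, grip, dx, dy, dz, ax, ay, az, grip, ...]. A call has 1 to 10 rows; each row shifts and turns the commanded pose from where the row before left it, along the tool's axes as they then stand; what a row does not reach is not made up. The controller multiplies each number of a shift by 60 mm and each number of a turn by 4 degrees. A row lasts 1/8 s, in which the tool goes at most 62.5 mm and 10.7 degrees, less where a joint would pass 70% of its speed; a pose out of reach is approached as far as the arm can. A call with a number of a shift or a turn outside -1 to 1 is refused whole. A call with a gripper value outside its range is refused whole. The fingers move at their own pace and stop on an object; "newtons" is the grip in N (left out, the last holds). Time passes only in rows, so rows that do not move let the fingers close. It gives the time, the measured TCP pose, the force and the opening at its end, in the units of the state.
- readout.get_state(): the state, without advancing time (a new reading comes with each control period).
- eyes.get_image(name): name is "scene" or "top" or "wrist"; returns a dict with "color" (420x560x3 uint8, red, green, blue), "z_map" (420x560 float32, m along the optical axis (not along the pixel's ray), 0 where there is no reading), "mtx" (3x3 intrinsics, pixels), "origin" and "orientation" of the camera in the world. Camera axes: x right, y down, z forward; pixel columns grow to the right and rows downward; lengths in m; the calibration is good to about 2 mm. A picture is of the moment at which its call begins.
- job.sign_off(): hands the job in, once; it reports no verdict.
The state is a dict: "clock": time; "qpos": joint angles; "qd": joint speeds; "effort": joint torques, N m; "position": TCP position; "ee_rot": TCP orientation; "contact_force": force on the tool from outside, world axes, zero at the start; "moment": the same for the moment, N m; "width": finger opening in m.
Only numpy, scipy, OpenCV 4.12 (cv2) and the standard library are available. Lean on these libraries where they do the work, as an engineer would, in place of code of your own. Each camera call takes 0.05 s, during which the arm holds its last target.

### The job

Take the larger of the two hand magnifiers on the manicure table, gripping it across the steel neck at its balance point so that the heavy lens does not drop, and keep it level. Lay it down on the bamboo rest, with the lens centred on the wide saddle and the handle in the notch, lowering it all the way before letting go. Leave the small magnifier where it lies.

Things in the scene. Friction and masses are not known exactly. Their poses are not given: they have to be found in the camera images.
- magnifier: Larger magnifier, about 0.3 kg, lying flat, 231 mm long, 14 mm thick, flat underside: glass lens in a steel ring 82 mm across, steel neck 14 mm wide, 45 mm long, dark wooden handle 18 mm wide, 104 mm long. Origin on the underside below the balance point, which is on the neck 57 mm from the lens centre, 16 mm from the ring. x points to the lens (at first away from the robot, within 20 degrees), z up.
- lens (a point): The centre of the larger magnifier's lens, 7 mm above its underside.
- rest: Bamboo rest, fixed. Origin at table height. Base board 220 x 60 x 8 mm and two cross blocks with flat tops 36 mm up: wide saddle for the lens ring at x = +57 mm (24 mm long, cheeks 104 mm apart), notch for the handle at x = -90 mm (20 mm long, cheeks 38 mm apart). Cheeks end 50 mm up. x points from notch to saddle (away from the robot, within 20 degrees), z up.
- loupe: The smaller magnifier, not to be moved: same shape, lens ring 50 mm in diameter, 145 mm long, 10 mm thick, neck 10 mm and wooden handle 13 mm wide. Origin on the underside of its neck, 40 mm from its lens centre; x points to the lens.

How it is judged:
By the outcome, as a careful person would: the job done as asked, in the order asked, and still so for the second after the job is handed in, with the robot touching nothing.
It also fails if it takes over 43 s, if anything falls off the work surface, if the arm or the gripper's body presses on something with over 40 N, if the wrist force passes 120 N, or if a joint passes its speed limit or range.

## Working session

There is one attempt and no reset: what is moved stays moved. The work goes in short steps, Python scripts to look and compute and a tool call to move; the robot and the scene stay as the last step left them, time stands still between calls to the robot, and variables do not carry over. Pictures are saved under pics/ and viewed, and the job is handed in when it is done.

Besides the shell and the picture viewer there is one more tool, called after ">>>" as name(argument=value, ...) on one line, values as JSON. carry_out: Moves the arm, as the interface text tells. Its arguments: {"type":"object","properties":{"deltas":{"type":"array"},"newtons":{"type":"number"}},"required":["deltas"]}

```bash
mkdir -p pics; python3 - <<'E'
from rig import readout, eyes, job, manip
import cv2,numpy as np,pickle
print(readout.get_state()); print([a for a in dir(manip) if a[0]!='_'], manip.tcp_to_grasp)
for n in ["scene","top"]:
    d=eyes.get_image(n); cv2.imwrite(f"pics/{n}0.png",d["color"][:,:,::-1]); pickle.dump(d,open(f"{n}0.pkl","wb"))
    print(n,d["mtx"].tolist(),d["origin"],d["orientation"])
E
```

```text
{'clock': 0.0, 'qpos': array([-1.36400928e+00,  2.76563863e-01,  1.50615256e+00, -1.20701767e-05,
        1.36073176e+00, -1.21001421e-01]), 'qd': array([-0.00095468,  0.00119828, -0.00012187, -0.00031324,  0.00033612,
        0.00113618]), 'effort': array([ 1.80505616e-03, -4.16760278e+01, -2.45800316e+01, -1.86541370e-04,
        1.07921090e-02, -1.26977562e-05]), 'position': array([ 0.18499681, -0.54384278,  0.23044975]), 'ee_rot': array([-0.11471818, -0.69759836, -0.11602867,  0.69766296]), 'contact_force': array([0.27993867, 0.08012317, 0.06706058]), 'moment': array([ 0.05568061, -0.00844598,  0.00701428]), 'width': 0.08508462215857128}
['MotionError', 'tcp_to_grasp'] 0.0187
scene [[407.17792032056576, 0.0, 278.9946970064989], [0.0, 407.17792032056576, 209.5322464970981], [0.0, 0.0, 1.0]] [1.27355667 0.10423631 0.61531031] [-0.27752548  0.57917792  0.69716749 -0.31857501]
top [[418.5877134770415, 0.0, 283.59580512152814], [0.0, 418.5877134770415, 213.4347914356165], [0.0, 0.0, 1.0]] [ 5.27523276e-01 -7.29146831e-04  7.83614272e-01] [ 0.02859253 -0.70114717  0.71184969 -0.02907122]
```

View pics/scene0.png

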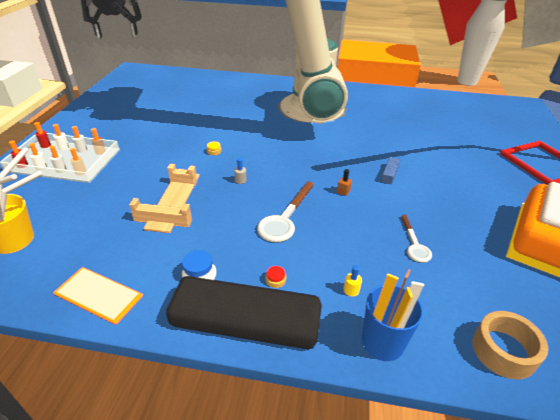

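View pics/top0.png

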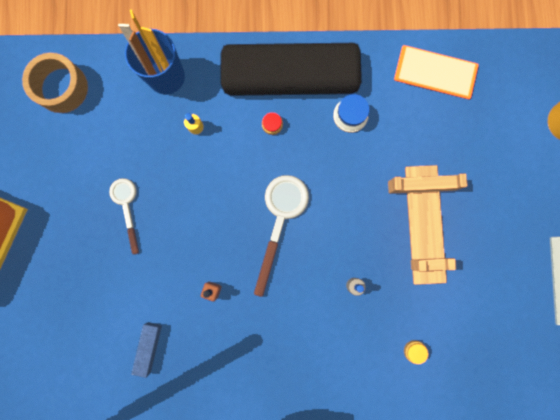

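Top view: the large magnifier has its lens at about (287,197) and its handle end at (261,293). The rest has its saddle at about (427,184) and its notch at about (434,265). The loupe is at about (123,190).

```bash
cat > h.py <<'E'
import numpy as np,cv2,pickle
from scipy.spatial.transform import Rotation as R
def rot(q): return R.from_quat([q[1],q[2],q[3],q[0]]).as_matrix()
def cast(d,uv,z):
    uv=np.atleast_2d(uv).astype(float); K=d["mtx"]
    r=np.c_[(uv[:,0]-K[0,2])/K[0,0],(uv[:,1]-K[1,2])/K[1,1],np.ones(len(uv))]@rot(d["orientation"]).T
    o=np.array(d["origin"]); return o+r*((z-o[2])/r[:,2])[:,None]
def proj(d,P):
    p=(np.atleast_2d(P)-d["origin"])@rot(d["orientation"]); q=p@d["mtx"].T; return q[:,:2]/q[:,2:]
def cloud(d):
    z=d["z_map"];v,u=np.indices(z.shape);K=d["mtx"]
    c=np.stack([(u-K[0,2])/K[0,0]*z,(v-K[1,2])/K[1,1]*z,z],-1); return c@rot(d["orientation"]).T+d["origin"]
E
python3 - <<'E'
from h import *
d=pickle.load(open("top0.pkl","rb")); im=d["color"]
a=cv2.resize(im[165:305,245:325],None,fx=4,fy=4,interpolation=cv2.INTER_NEAREST)
b=cv2.resize(im[155:295,380:475],None,fx=4,fy=4,interpolation=cv2.INTER_NEAREST)
cv2.imwrite("pics/crop1.png",np.hstack([a,b])[:,:,::-1])
C=cloud(d)
for (u,v) in [(300,250),(287,197),(279,228),(270,260),(427,184),(392,186),(465,182),(434,266),(427,225),(418,266),(452,265)]:
    print((u,v),C[v,u].round(4),im[v,u])
hsv=cv2.cvtColor(im,cv2.COLOR_RGB2HSV)
# magnifier = not blue
m=((hsv[...,0]<95)|(hsv[...,0]>125)|(hsv[...,1]<110)).astype(np.uint8)
n,l,s,c=cv2.connectedComponentsWithStats(m)
for i in range(1,n):
    if s[i,4]>80: print(i,s[i],c[i])
E
```

```text
(300, 250) [ 0.5227 -0.0313  0.001 ] [ 76 131 195]
(287, 197) [ 0.6215 -0.0085  0.0086] [217 229 225]
(279, 228) [0.5637 0.0071 0.0147] [244 241 229]
(270, 260) [0.5054 0.0245 0.0119] [137  88  72]
(427, 184) [ 0.638  -0.2611  0.0354] [247 204 133]
(392, 186) [ 0.6359 -0.1988  0.0319] [189 140  98]
(465, 182) [ 0.6381 -0.3224  0.0525] [239 189 128]
(434, 266) [ 0.491  -0.2677  0.0341] [250 211 137]
(427, 225) [ 0.5655 -0.2683  0.0054] [247 201 132]
(418, 266) [ 0.492  -0.2349  0.0477] [220 163 110]
(452, 265) [ 0.4929 -0.2941  0.0485] [251 217 141]
1 [    0     0   560    75 19128] [262.41154329  17.69369511]
2 [ 220   43  141   52 6929] [290.44147785  68.583634  ]
3 [ 393   44   86   56 3129] [435.95397891  71.64589326]
4 [  21   52   68   61 2519] [54.06192934 82.13695911]
5 [547 101  13  39 370] [554.1027027 120.3972973]
6 [333 102  36  31 360] [346.67777778 121.96944444]
7 [183 113  21  22 293] [194.        124.5665529]
8 [261 112  23  23 427] [271.83138173 123.07962529]
9 [ 387  164   82  122 5085] [426.70265487 219.55142576]
10 [ 254  175   56  122 2439] [280.31775318 217.53874539]
11 [ 109  178   30   77 1024] [125.50488281 206.04785156]
12 [   0  197   29   73 1099] [  9.18835305 225.18289354]
13 [550 236  10  90 680] [555.51911765 274.66029412]
14 [346 278  20  18 236] [354.94067797 285.81355932]
15 [200 281  22  21 323] [210.47678019 291.0495356 ]
16 [132 325  27  51 727] [145.0343879  350.10591472]
17 [403 340  27  25 515] [415.94757282 351.94174757]
```

View pics/crop1.png

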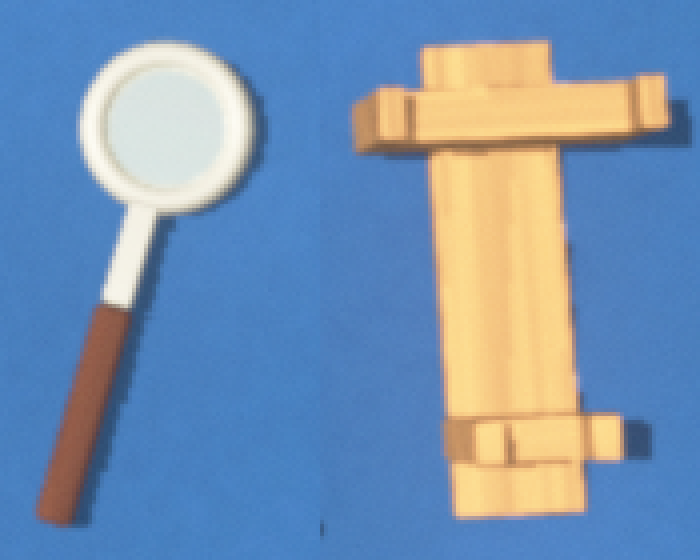

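```bash
python3 - <<'E'
from h import *
d=pickle.load(open("top0.pkl","rb")); s=pickle.load(open("scene0.pkl","rb"))
def mags(d,box,name,zr):
    im=d["color"]; hsv=cv2.cvtColor(im,cv2.COLOR_RGB2HSV); u0,v0,u1,v1=box
    M=np.zeros(im.shape[:2],np.uint8); M[v0:v1,u0:u1]=1
    white=((hsv[...,1]<70)&(hsv[...,2]>140)).astype(np.uint8)*M
    brown=(((hsv[...,0]<20)|(hsv[...,0]>165))&(hsv[...,1]>60)&(hsv[...,2]<200)).astype(np.uint8)*M
    cs,_=cv2.findContours(white,cv2.RETR_EXTERNAL,cv2.CHAIN_APPROX_NONE)
    c=max(cs,key=cv2.contourArea)[:,0]
    P=cast(d,c,0.010)[:,:2]
    # circle fit: ring points only, iterative
    g=P[np.argsort(-P[:,0])[:len(P)//2]]
    for _ in range(6):
        A=np.c_[2*g,np.ones(len(g))]; x=np.linalg.lstsq(A,(g**2).sum(1),rcond=None)[0]; r=np.sqrt(x[2]+x[:2]@x[:2])
        g=P[abs(np.linalg.norm(P-x[:2],axis=1)-r)<0.002]
    v,u=np.nonzero(brown); B=cast(d,np.c_[u,v],0.010)[:,:2]
    f=cv2.fitLine(B.astype(np.float32),cv2.DIST_HUBER,0,1e-4,1e-4).ravel(); dr=f[:2]*np.sign(f[0]); 
    mB=B.mean(0); d2=x[:2]-mB; L=np.linalg.norm(d2)
    t=(B-x[:2])@dr
    print(name,"lens",x[:2].round(4),"r",r.round(4),"handle dir deg",np.degrees(np.arctan2(dr[1],dr[0])).round(2),"centroid dir",np.degrees(np.arctan2(d2[1],d2[0])).round(2),"extent",t.min().round(4),t.max().round(4), "n",len(B))
    yaw=np.arctan2(d2[1],d2[0]); print("  origin",(x[:2]-0.057*d2/L).round(4))
mags(d,(250,170,315,300),"top",0)
mags(s,(250,178,318,245),"scene",0)
# rest
K=lambda pts:[(380+(x-320)/4-.5,155+y/4-.5) for x,y in pts]
bd=cast(d,K([(422,45),(550,42),(452,518),(585,512)]),0.008)[:,:2]
print("board",bd.round(4).tolist(),"ctr",bd.mean(0).round(4))
e=(bd[0]+bd[1]-bd[2]-bd[3])/2; print("len",np.linalg.norm(e),np.degrees(np.arctan2(e[1],e[0])), "w",np.linalg.norm(bd[0]-bd[1]))
# cheeks tops at z=.05
ch=cast(d,K([(377,87),(409,87),(411,141),(379,141)]),0.05)[:,:2]; ch2=cast(d,K([(637,77),(667,74),(670,128),(640,131)]),0.05)[:,:2]
print(ch.round(4).tolist(),ch2.round(4).tolist(),"saddle mid",((ch.mean(0)+ch2.mean(0))/2).round(4))
n1=cast(d,K([(473,422),(504,422),(507,466),(476,466)]),.05)[:,:2];n2=cast(d,K([(591,416),(621,414),(624,459),(594,461)]),.05)[:,:2]
nm=(n1.mean(0)+n2.mean(0))/2; sm=(ch.mean(0)+ch2.mean(0))/2
print("notch mid",nm.round(4)); e=sm-nm; print(np.linalg.norm(e),np.degrees(np.arctan2(e[1],e[0])),"origin",sm-57/147*e)
print(proj(d,[[.5,-.25,0]]))
b=s["color"][155:240,125:210]; cv2.imwrite("pics/crop2.png",cv2.resize(b,None,fx=7,fy=7,interpolation=cv2.INTER_NEAREST)[:,:,::-1])
E
```

```text
top lens [ 0.6225 -0.0067] r 0.04 handle dir deg -17.01 centroid dir -16.75 extent -0.1878 -0.087 n 469
  origin [0.5679 0.0097]
scene lens [ 0.6248 -0.0072] r 0.0409 handle dir deg -16.12 centroid dir -16.61 extent -0.1933 -0.0848 n 201
  origin [0.5702 0.0091]
board [[0.6773, -0.2309], [0.6778, -0.291], [0.4575, -0.2361], [0.4593, -0.2972]] ctr [ 0.568  -0.2638]
len 0.21916279474732037 1.497931718226802 w 0.06011277744823695
[[0.6506, -0.1978], [0.6504, -0.2119], [0.6263, -0.2119], [0.6265, -0.1978]] [[0.6533, -0.3131], [0.6545, -0.3265], [0.6304, -0.3266], [0.6292, -0.3133]] saddle mid [ 0.6402 -0.2624]
notch mid [ 0.4939 -0.2668]
0.14627657748043488 1.7541969339498993 origin [ 0.58346065 -0.26409718]
[[417.70746869 260.45621529]]
```

View pics/crop2.png

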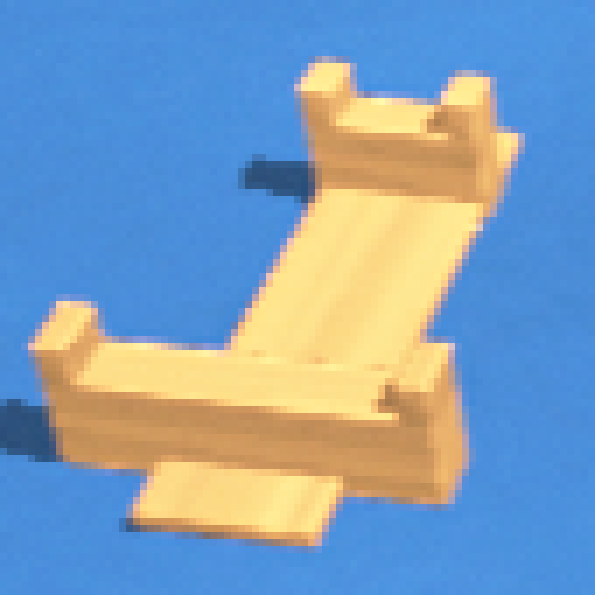

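```bash
cat >> h.py <<'E'
def plan(st,pos,yaw):
    """tool shift (in 60mm units, tool axes now) and x-turn so that tool y is along yaw+90 (mod 180), pointing down"""
    T=rot(st["ee_rot"]); print("tool x",T[:,0].round(4),"y",T[:,1].round(4))
    best=None
    for k in (1,-1):
        y=k*np.array([-np.sin(yaw),np.cos(yaw),0]); x=np.array([0,0,-1.]); G=np.c_[x,y,np.cross(x,y)]
        rv=R.from_matrix(T.T@G).as_rotvec()
        if best is None or np.linalg.norm(rv)<np.linalg.norm(best[0]): best=(rv,G)
    rv,G=best; dp=np.array(pos)-st["position"]
    print("turn deg",np.degrees(rv).round(2),"rows",(np.degrees(rv)/4).round(3)); print("shift now-axes/60mm",(T.T@dp/.06).round(3),"in goal axes",(G.T@dp/.06).round(3))
E
python3 - <<'E'
from h import *
from rig import readout
s=pickle.load(open("scene0.pkl","rb"))
K=lambda pts:[(125+x/7-.5,155+y/7-.5) for x,y in pts]
g=lambda p:cast(s,K(p),.05)[:,:2].mean(0)
a,b=g([(58,302),(98,308),(82,350),(33,345)]),g([(417,345),(452,345),(447,393),(400,385)])
c,e=g([(318,62),(353,66),(343,97),(300,88)]),g([(447,76),(492,78),(487,107),(440,104)])
sm,nm=(a+b)/2,(c+e)/2; v=sm-nm
print(sm,nm,np.linalg.norm(v),np.degrees(np.arctan2(v[1],v[0])),sm-57/147*v, np.linalg.norm(a-b),np.linalg.norm(c-e))
bd=cast(s,K([(155,462),(343,478),(320,546),(133,523)]),.008)[:,:2];print(bd, bd[2:].mean(0))
plan(readout.get_state(),[.569,.0095,.14],np.radians(-16.7))
E
```

```text
[ 0.64124141 -0.26146926] [ 0.49475834 -0.26725716] 0.14659736884105645 2.262720325508363 [ 0.58444185 -0.26371355] 0.11718389479285012 0.049889768935359624
[[ 0.65476311 -0.29429924]
 [ 0.65039917 -0.2331827 ]
 [ 0.68147218 -0.22852866]
 [ 0.68281774 -0.28903548]] [ 0.68214496 -0.25878207]
tool x [-4.0e-04  1.6e-03 -1.0e+00] y [ 0.322  -0.9467 -0.0017]
turn deg [3.548e+01 2.000e-02 1.000e-01] rows [8.871e+00 5.000e-03 2.400e-02]
shift now-axes/60mm [ 1.521 -6.669 -9.028] in goal axes [  1.509 -10.674  -3.479]
```

>>> carry_out(deltas=[0.05,-0.55,-0.75,0,0,0,1,0.05,-0.55,-0.75,0,0,0,1,0.05,-0.55,-0.75,0,0,0,1,0.05,-0.55,-0.75,0,0,0,1,0.05,-0.55,-0.75,0,0,0,1,0.05,-0.55,-0.75,0,0,0,1,0.05,-0.55,-0.75,0,0,0,1,0.05,-0.55,-0.75,0,0,0,1,0.05,-0.55,-0.75,0,0,0,1,0.05,-0.55,-0.75,0,0,0,1])

```text
clock: 1.35
position: [0.5056, -0.0854, 0.201]
ee_rot: [-0.116, -0.698, -0.115, 0.698]
contact_force: [0.8, -0.4, 0.6]
width: 0.0855
```

>>> carry_out(deltas=[0,0,0,0.95,0,0,1,0,0,0,0.95,0,0,1,0,0,0,0.95,0,0,1,0,0,0,0.95,0,0,1,0,0,0,0.95,0,0,1,0,0,0,0.95,0,0,1,0,0,0,0.95,0,0,1,0,0,0,0.95,0,0,1,0,0,0,0.95,0,0,1,0,0,0,0.32,0,0,1])

```text
clock: 2.6
position: [0.5046, -0.087, 0.2009]
ee_rot: [0.103, -0.699, 0.103, 0.7]
contact_force: [-0.2, -0.4, -0.1]
width: 0.0853
```

```bash
python3 - <<'E'
from h import *
from rig import readout
s=readout.get_state(); print(s["clock"],s["position"],s["qpos"])
plan(s,[.569,.0095,.14],np.radians(-16.7))
E
```

```text
2.6 [ 0.50462209 -0.08700858  0.20092676] [-3.06641482e-01  2.01766195e-01  1.68509826e+00 -7.33227207e-05
  1.25558221e+00  1.55611256e+00]
tool x [-8.e-04  2.e-04 -1.e+00] y [-2.878e-01 -9.577e-01  1.000e-04]
turn deg [-0.03  0.05 -0.  ] rows [-0.007  0.012 -0.001]
shift now-axes/60mm [ 1.015 -1.849 -0.566] in goal axes [ 1.015 -1.849 -0.565]
```

>>> carry_out(deltas=[0.3,-0.62,-0.19,0,0,0,1,0.3,-0.62,-0.19,0,0,0,1,0.4,-0.61,-0.19,0,0,0,1,0,0,0,0,0,0,1])

```text
clock: 3.1
position: [0.5692, 0.0114, 0.139]
ee_rot: [0.102, -0.698, 0.101, 0.701]
contact_force: [-1.0, -0.9, 0.6]
width: 0.0855
```

```bash
python3 - <<'E'
from h import *
from rig import readout,eyes
s=readout.get_state(); print(s["clock"],s["position"])
for n in ["wrist","top"]:
    d=eyes.get_image(n); cv2.imwrite(f"pics/{n}1.png",d["color"][:,:,::-1]); pickle.dump(d,open(f"{n}1.pkl","wb"))
    print(d["origin"],d["orientation"])
d=pickle.load(open("wrist1.pkl","rb"))
print(proj(d,[[.569,.0095,.014],[.6236,-.0069,.01],s["position"]]))
plan(s,[.569,.0095,.14],np.radians(-16.7))
E
```

```text
3.1 [0.56919279 0.01139499 0.13896898]
[ 0.63422006 -0.00767453  0.28239793] [-0.08144441 -0.59291142  0.79381587  0.10807041]
[ 5.27523276e-01 -7.29146831e-04  7.83614272e-01] [ 0.02859253 -0.70114717  0.71184969 -0.02907122]
[[278.65393147 200.2041779 ]
 [279.01675622 133.44600676]
 [276.68324012 262.16216772]]
tool x [-4.e-03  9.e-04 -1.e+00] y [-2.841e-01 -9.588e-01  3.000e-04]
turn deg [ 0.19  0.23 -0.02] rows [ 0.048  0.059 -0.004]
shift now-axes/60mm [-0.017  0.031 -0.006] in goal axes [-0.017  0.031 -0.006]
```

View pics/wrist1.png

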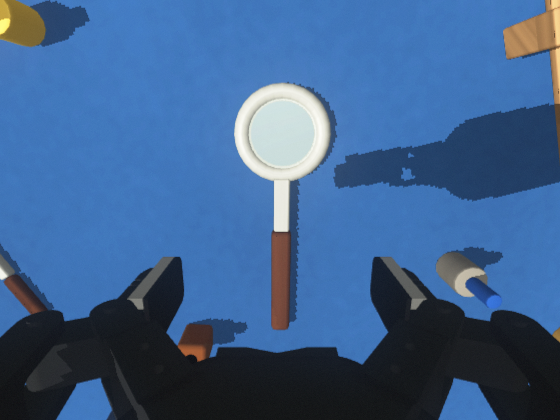

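Wrist view: the ring is centred at about (283,132), the neck is at column 282, and the handle ends near (280,328). The fingers' midline is at about column 277. I'll measure with this view, since it's the closest.

```bash
python3 - <<'E'
from h import *
from rig import readout
d=pickle.load(open("wrist1.pkl","rb")); im=d["color"]; hsv=cv2.cvtColor(im,cv2.COLOR_RGB2HSV)
M=np.zeros(im.shape[:2],np.uint8); M[75:340,225:345]=1
w=((hsv[...,1]<70)&(hsv[...,2]>130)).astype(np.uint8)*M
c=max(cv2.findContours(w,0,cv2.CHAIN_APPROX_NONE)[0],key=cv2.contourArea)[:,0]
P=cast(d,c,.010)[:,:2]; g=P[c[:,1]<170]
for _ in range(6):
    x=np.linalg.lstsq(np.c_[2*g,np.ones(len(g))],(g**2).sum(1),rcond=None)[0]; r=np.sqrt(x[2]+x[:2]@x[:2]); g=P[abs(np.linalg.norm(P-x[:2],axis=1)-r)<.002]
br=(((hsv[...,0]<20)|(hsv[...,0]>165))&(hsv[...,1]>80)&(hsv[...,2]<180)).astype(np.uint8)*M; br[330:]=0; br[:, :262]=0
v,u=np.nonzero(br); B=cast(d,np.c_[u,v],.012)[:,:2]; m=x[:2]-B.mean(0)
print("lens",x[:2],r,"yaw",np.degrees(np.arctan2(m[1],m[0])),"origin",x[:2]-.057*m/np.linalg.norm(m))
t=(B-x[:2])@(m/np.linalg.norm(m)); print(t.min(),t.max())
s=readout.get_state();o=x[:2]-.057*m/np.linalg.norm(m); plan(s,[o[0],o[1],.003],np.arctan2(m[1],m[0]))
E
```

```text
lens [ 0.62255653 -0.00891227] 0.0401212502673558 yaw -16.904377792611328 origin [0.56801942 0.00766192]
-0.1885944707244523 -0.08699234969154512
tool x [-1.5e-03 -6.0e-04 -1.0e+00] y [-0.2861 -0.9582  0.001 ]
turn deg [ 0.28  0.07 -0.05] rows [ 0.07   0.018 -0.014]
shift now-axes/60mm [2.298 0.03  0.008] in goal axes [2.298 0.033 0.01 ]
```

>>> carry_out(deltas=[0.6,0.03,0.01,0.07,0,0,1,0.6,0,0,0,0,0,1,0.5,0,0,0,0,0,1,0.3,0,0,0,0,0,1,0.15,0,0,0,0,0,1,0,0,0,0,0,0,1])

```text
clock: 3.95
position: [0.5684, 0.0071, 0.0126]
ee_rot: [-0.105, 0.699, -0.105, -0.699]
contact_force: [0.0, 0.7, 0.1]
width: 0.0855
```

```bash
python3 - <<'E'
from h import *
from rig import readout
s=readout.get_state(); print(s["clock"],s["position"],s["contact_force"])
plan(s,[.5683,.0083,.004],np.radians(-16.85))
E
```

```text
3.95 [0.568416   0.00713556 0.01260564] [0.00731944 0.70636583 0.14394675]
tool x [ 1.e-04 -3.e-04 -1.e+00] y [-2.927e-01 -9.562e-01  2.000e-04]
turn deg [-0.17 -0.01 -0.01] rows [-0.043 -0.002 -0.003]
shift now-axes/60mm [ 0.143 -0.018  0.008] in goal axes [ 0.143 -0.018  0.007]
```

>>> carry_out(deltas=[0.14,0,0,0,0,0,1,0,0,0,0,0,0,0.2,0,0,0,0,0,0,-0.3,0,0,0,0,0,0,-0.5,0,0,0,0,0,0,-0.5], newtons=60)

```text
clock: 4.58
position: [0.5686, 0.0079, 0.004]
ee_rot: [-0.104, 0.699, -0.104, -0.699]
contact_force: [-0.2, 0.5, -0.1]
width: 0.0212
```

>>> carry_out(deltas=[0,0,0,0,0,0,-1,0,0,0,0,0,0,-1,0,0,0,0,0,0,-1,0,0,0,0,0,0,-1], newtons=60)

```text
clock: 5.08
position: [0.5686, 0.0078, 0.0042]
ee_rot: [-0.104, 0.699, -0.104, -0.699]
contact_force: [-1.9, 0.3, 6.1]
width: 0.012
```

```bash
python3 - <<'E'
from h import *
from rig import readout,eyes
s=readout.get_state(); print(s["clock"],s["position"],s["contact_force"],s["width"])
d=eyes.get_image("wrist"); cv2.imwrite("pics/wrist2.png",d["color"][:,:,::-1]); pickle.dump(d,open("wrist2.pkl","wb"))
E
```

```text
5.075 [0.56855268 0.0077817  0.004238  ] [-1.94780542  0.25557246  6.12590032] 0.01200249736467066
```

View pics/wrist2.png

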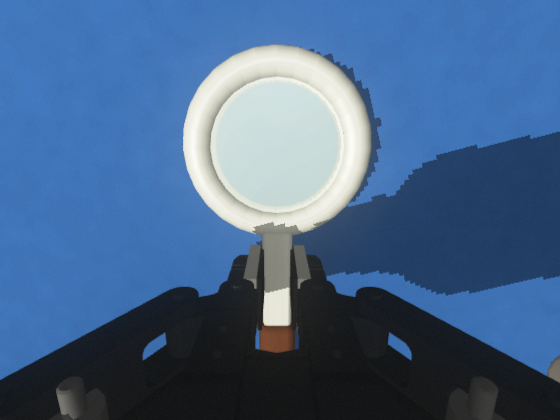

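The pads straddle the neck just behind the ring (ring at about (277,140), neck between columns 263 and 292). Next is a short test lift.

>>> carry_out(deltas=[-0.1,0,0,0,0,0,-1,-0.2,0,0,0,0,0,-1,-0.2,0,0,0,0,0,-1,0,0,0,0,0,0,-1], newtons=70)

```text
clock: 5.62
position: [0.5696, 0.0077, 0.0353]
ee_rot: [-0.104, 0.7, -0.104, -0.698]
contact_force: [-0.1, 0.2, -3.2]
width: 0.0115
```

```bash
cat > lvl.py <<'E'
from h import *
from rig import readout,eyes
import sys
k=sys.argv[1]
s=readout.get_state(); print(s["clock"],s["position"],s["contact_force"].round(2),s["moment"].round(3),s["width"])
for n in ["wrist","scene"]:
    d=eyes.get_image(n); pickle.dump(d,open(f"{n}{k}.pkl","wb")); cv2.imwrite(f"pics/{n}{k}.png",d["color"][:,:,::-1])
d=pickle.load(open(f"wrist{k}.pkl","rb")); im=d["color"]; hsv=cv2.cvtColor(im,cv2.COLOR_RGB2HSV)
w=((hsv[...,1]<70)&(hsv[...,2]>120)).astype(np.uint8); w[300:]=0
c=max(cv2.findContours(w,0,cv2.CHAIN_APPROX_NONE)[0],key=cv2.contourArea)[:,0]
m=np.zeros(w.shape,np.uint8); cv2.drawContours(m,[c],-1,1,-1)
C=cloud(d); T=rot(s["ee_rot"]); q=(C[(m>0)&(d["z_map"]>0)]-s["position"])@T
# tool frame: x down; lens direction is the larger of +-z
q=q[abs(q[:,2])>.02]; A=np.c_[q[:,2],q[:,1],np.ones(len(q))]; f=np.linalg.lstsq(A,q[:,0],rcond=None)[0]
r=q[:,0]-A@f; kk=abs(r)<.004; f=np.linalg.lstsq(A[kk],q[kk,0],rcond=None)[0]
print("lens plane slopes (deg) along z,y:",np.degrees(np.arctan(f[:2])).round(2),"tool-frame ring centre",((q.max(0)+q.min(0))/2).round(4), kk.sum())
E
python3 lvl.py 3; python3 - <<'E'
from h import *
d=pickle.load(open("scene3.pkl","rb")); cv2.imwrite("pics/sc3.png",cv2.resize(d["color"][120:280,200:400],None,fx=4,fy=3.75)[:,:,::-1])
E
```

```text
5.625 [0.56960537 0.007737   0.03525069] [-0.08  0.23 -3.15] [-0.021 -0.052 -0.02 ] 0.011457638346873706
lens plane slopes (deg) along z,y: [ 0.12 -0.06] tool-frame ring centre [ 0.0112 -0.0032 -0.063 ] 27912
```

View pics/sc3.png

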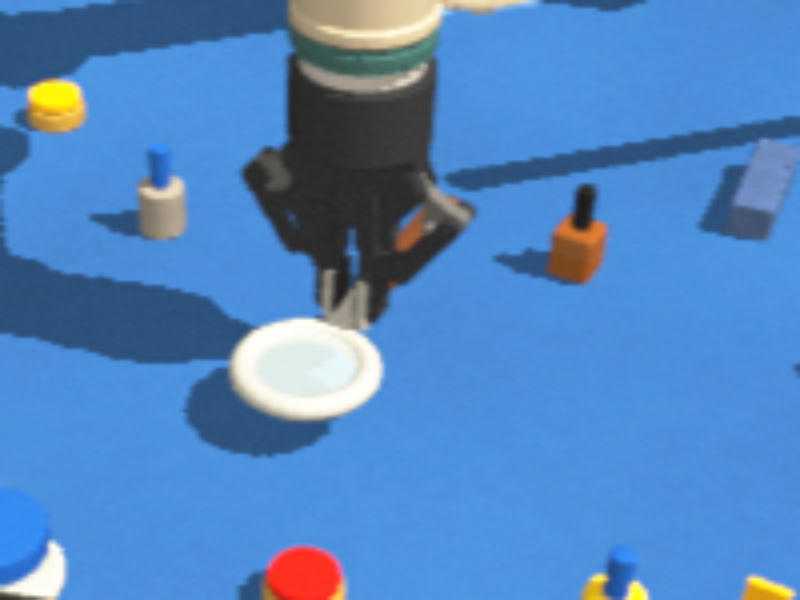

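View pics/wrist3.png

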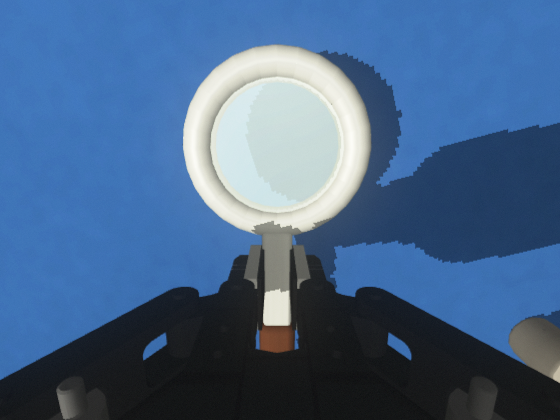

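Level to within about 0.1°, and the wrist carries 3.2 N. Now I'll measure where the lens sits in the tool frame and plan the carry.

```bash
cat > held.py <<'E'
from h import *
from rig import readout
def lens_tool(d,s,ztop):
    im=d["color"]; hsv=cv2.cvtColor(im,cv2.COLOR_RGB2HSV)
    w=((hsv[...,1]<70)&(hsv[...,2]>120)).astype(np.uint8); w[300:]=0
    c=max(cv2.findContours(w,0,cv2.CHAIN_APPROX_NONE)[0],key=cv2.contourArea)[:,0]
    m=np.zeros(w.shape,np.uint8); cv2.drawContours(m,[c],-1,1,-1); C=cloud(d)[m>0]; print("ring median z",np.median(C[:,2]))
    P=cast(d,c,ztop)[:,:2]; g=P[c[:,1]<200]
    for _ in range(6):
        x=np.linalg.lstsq(np.c_[2*g,np.ones(len(g))],(g**2).sum(1),rcond=None)[0]; r=np.sqrt(x[2]+x[:2]@x[:2]); g=P[abs(np.linalg.norm(P-x[:2],axis=1)-r)<.002]
    print("lens world",x[:2].round(4),"r",r.round(4)); T=rot(s["ee_rot"])
    p=(np.array([*x[:2],ztop])-s["position"])@T; print("lens in tool",p.round(4)); return p
E
python3 - <<'E'
from held import *
s=readout.get_state(); d=pickle.load(open("wrist3.pkl","rb")); lens_tool(d,s,.041)
d0=pickle.load(open("wrist1.pkl","rb"))
yaw=np.radians(1.8); plan(s,[.584,-.264,.11],yaw); print(s["qpos"])
E
```

```text
ring median z 0.04421756512359459
lens world [ 0.6238 -0.0086] r 0.0403
lens in tool [-0.0069 -0.0004 -0.0577]
tool x [ 4.e-04 -1.e-04 -1.e+00] y [-0.292  -0.9564 -0.    ]
turn deg [-18.78  -0.03  -0.  ] rows [-4.695e+00 -7.000e-03 -1.000e-03]
shift now-axes/60mm [-1.264  4.257 -1.57 ] in goal axes [-1.265  4.536 -0.115]
[-1.08570402e-01  4.42831999e-01  1.79216216e+00 -1.03205164e-04
  9.06141748e-01  1.75864081e+00]
```

>>> carry_out(deltas=[-0.3,0,0,0,0,0,-1,-0.5,0,0,0,0,0,-1,-0.47,0.2,-0.07,0,0,0,-1,0,0.4,-0.15,0,0,0,-1,0,0.6,-0.22,0,0,0,-1,0,0.7,-0.26,0,0,0,-1,0,0.7,-0.26,0,0,0,-1,0,0.7,-0.26,0,0,0,-1,0,0.6,-0.22,0,0,0,-1,0,0.35,-0.13,0,0,0,-1])

```text
clock: 6.98
position: [0.5837, -0.2653, 0.1094]
ee_rot: [0.105, -0.699, 0.105, 0.7]
contact_force: [1.5, 0.3, -3.3]
width: 0.0118
```

>>> carry_out(deltas=[0,0,0,-0.4,0,0,-1,0,0,0,-0.7,0,0,-1,0,0,0,-0.8,0,0,-1,0,0,0,-0.8,0,0,-1,0,0,0,-0.8,0,0,-1,0,0,0,-0.7,0,0,-1,0,0,0,-0.5,0,0,-1,0,0,0,0,0,0,-1])

```text
clock: 7.98
position: [0.584, -0.2624, 0.11]
ee_rot: [-0.011, -0.707, -0.012, 0.707]
contact_force: [0.3, -0.2, -2.4]
width: 0.0115
```

```bash
python3 lvl.py 4; python3 - <<'E'
from held import *
s=readout.get_state(); plan(s,[.584,-.264,.09],np.radians(1.8)); d=pickle.load(open("wrist4.pkl","rb"))
lens_tool(d,s,s["position"][2]+.006)
E
```

```text
7.975 [ 0.58403021 -0.26241481  0.11003248] [ 0.29 -0.16 -2.37] [0.002 0.006 0.1  ] 0.011459486072078548
lens plane slopes (deg) along z,y: [ 0.01 -0.02] tool-frame ring centre [ 0.0487 -0.0055 -0.071 ] 27788
tool x [-2.e-04  3.e-04 -1.e+00] y [ 3.200e-02 -9.995e-01 -3.000e-04]
turn deg [0.04 0.01 0.02] rows [0.009 0.002 0.004]
shift now-axes/60mm [0.335 0.017 0.002] in goal axes [0.335 0.017 0.002]
ring median z 0.11877486161161127
lens world [ 0.6406 -0.2604] r 0.0403
lens in tool [-0.006  -0.0007 -0.0565]
```

View pics/wrist4.png

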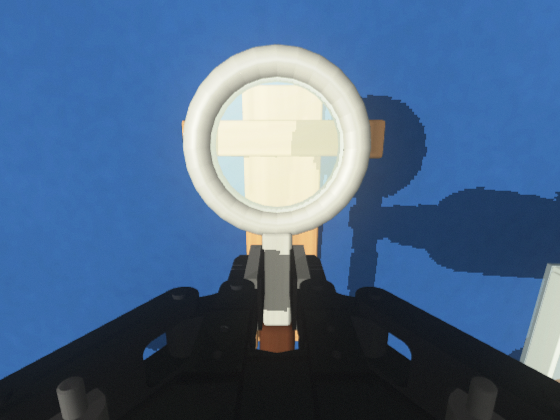

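View pics/scene4.png

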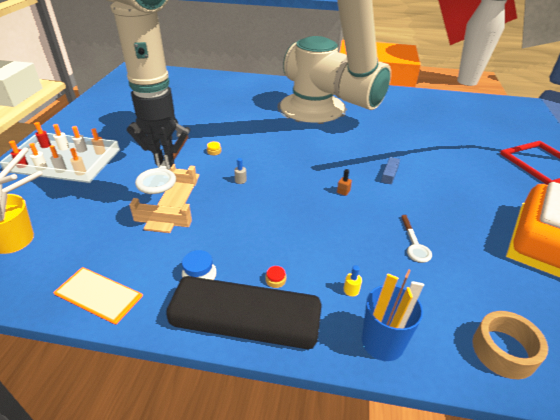

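```bash
python3 - <<'E'
from h import *
d=pickle.load(open("wrist4.pkl","rb"))
a=cast(d,[(182,121),(385,120),(385,158),(182,158)],.05)[:,:2]; print(a.round(4), a.mean(0))
b=cast(d,[(218,120.5),(345,120.5),(340,157),(218,157)],.036)[:,:2]; print(b.round(4),b[:,0].mean())
c=cast(d,[(243,90),(324,90)],.008); print(c.round(4),c.mean(0))
cv2.imwrite("pics/w4c.png",cv2.resize(d["color"][40:240,170:400],None,fx=3,fy=3)[:,:,::-1])
E
```

```text
[[ 0.6498 -0.2012]
 [ 0.6546 -0.3278]
 [ 0.6311 -0.3307]
 [ 0.6268 -0.2002]] [ 0.64058755 -0.26498037]
[[ 0.6508 -0.2212]
 [ 0.6536 -0.3058]
 [ 0.6294 -0.3046]
 [ 0.6266 -0.2208]] 0.6401210053029898
[[ 0.673  -0.2349  0.008 ]
 [ 0.6749 -0.2943  0.008 ]] [ 0.67395007 -0.26457625  0.008     ]
```

View pics/w4c.png

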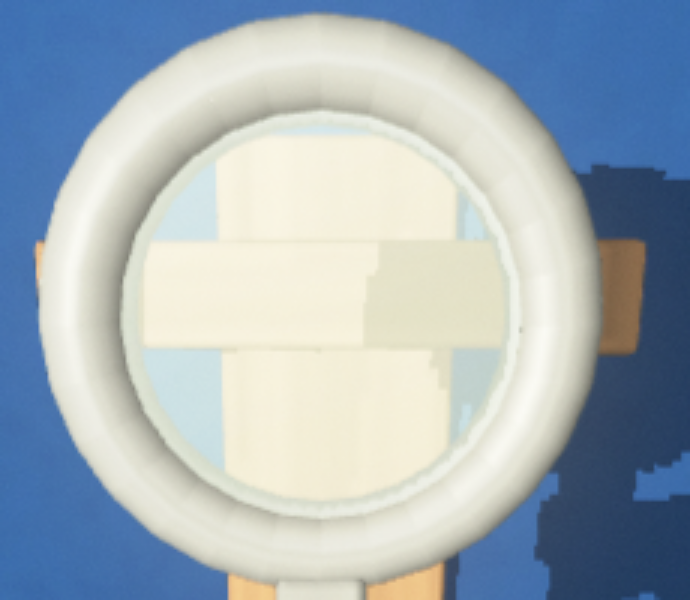

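>>> carry_out(deltas=[0.2,0.045,0.01,0,0,0,-1,0.3,0,0,0,0,0,-1,0.28,0,0,0,0,0,-1,0,0,0,0,0,0,-1])

```text
clock: 8.57
position: [0.5821, -0.2656, 0.061]
ee_rot: [-0.01, -0.706, -0.012, 0.708]
contact_force: [0.0, 0.6, -1.9]
width: 0.0118
```

```bash
python3 lvl.py 5; python3 - <<'E'
from held import *
from rig import eyes
s=readout.get_state(); d=pickle.load(open("wrist5.pkl","rb"))
lens_tool(d,s,s["position"][2]+.006)
t=eyes.get_image("top"); pickle.dump(t,open("top5.pkl","wb"))
a=cv2.resize(d["color"][40:240,150:410],None,fx=3,fy=3); b=cv2.resize(t["color"][150:300,370:480],None,fx=5,fy=4,interpolation=cv2.INTER_NEAREST)
cv2.imwrite("pics/w5.png",a[:,:,::-1]);cv2.imwrite("pics/t5.png",b[:,:,::-1])
c=pickle.load(open("scene5.pkl","rb"))["color"][130:240,110:220]; cv2.imwrite("pics/s5.png",cv2.resize(c,None,fx=5,fy=5)[:,:,::-1])
E
```

```text
8.575 [ 0.58210442 -0.26560528  0.06101612] [ 0.03  0.65 -1.93] [ 0.005 -0.006  0.091] 0.011831481368939002
lens plane slopes (deg) along z,y: [ 0.06 -0.04] tool-frame ring centre [ 0.024  -0.0073 -0.0658] 27916
ring median z 0.0695272432105222
lens world [ 0.6388 -0.2636] r 0.0396
lens in tool [-0.006  -0.001  -0.0552]
```

View pics/w5.png

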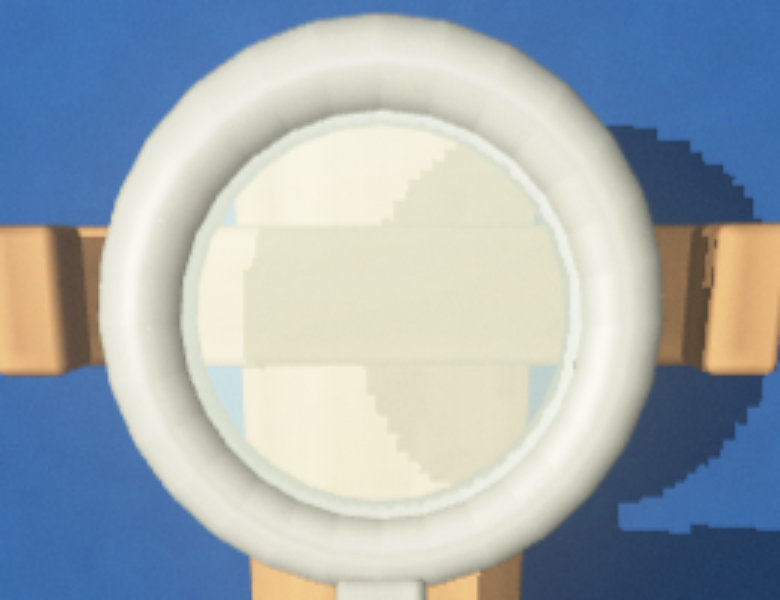

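View pics/t5.png

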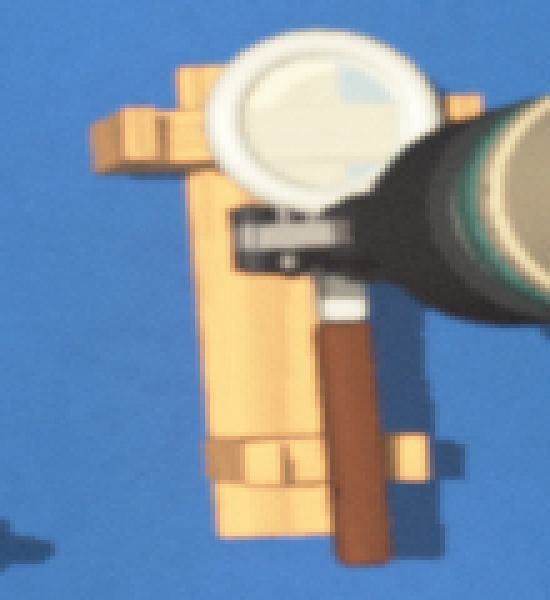

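View pics/s5.png

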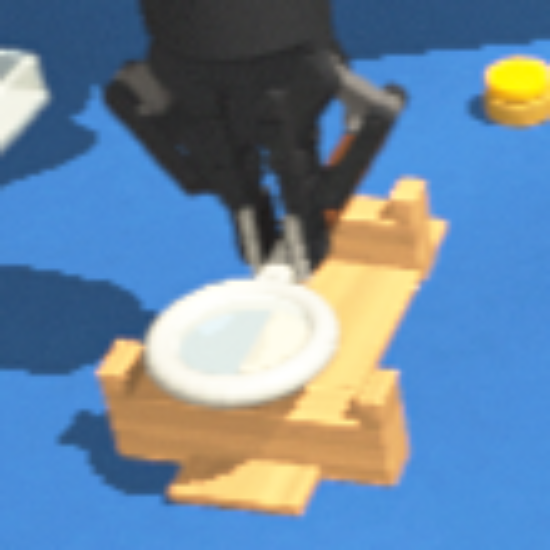

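```bash
python3 - <<'E'
from h import *
d=pickle.load(open("wrist5.pkl","rb"));t=pickle.load(open("top5.pkl","rb"))
W=lambda p:[(150+x/3-.33,40+y/3-.33) for x,y in p]
ch=cast(d,W([(72,230),(66,372),(720,228),(708,372)]),.05)[:,:2]
print("cheek inner",ch.round(4).tolist(),"mid",ch.mean(0).round(4))
bar=cast(d,W([(205,227),(560,227),(210,365),(565,365)]),.036)[:,:2]; print("bar",bar.round(4).tolist(),bar[:,0].mean())
Tt=lambda p:[(370+x/5-.5,150+y/4-.5) for x,y in p]
n=cast(t,Tt([(283,443),(284,482),(388,434),(390,480)]),.05)[:,:2]; print("notch inner",n.round(4).tolist(),n.mean(0))
h=cast(t,Tt([(327,455),(382,455)]),.064)[:,:2]; print("handle",h.round(4).tolist(),h.mean(0))
h=cast(t,Tt([(320,340),(372,340),(336,550),(390,550)]),.064)[:,:2]; e=(h[:2].mean(0)-h[2:].mean(0)); print("handle yaw",np.degrees(np.arctan2(e[1],e[0])))
# top: lens ring left edge etc.
l=cast(t,Tt([(325,30),(205,115),(315,210)]),.065)[:,:2]; print(l.round(4))
E
```

```text
cheek inner [[0.6502, -0.2149], [0.6279, -0.2127], [0.6538, -0.3166], [0.6313, -0.3176]] mid [ 0.6408 -0.2654]
bar [[0.6515, -0.2333], [0.6534, -0.294], [0.6279, -0.2338], [0.63, -0.2969]] 0.6407206870229853
notch inner [[0.5019, -0.2487], [0.485, -0.2484], [0.5052, -0.2855], [0.4853, -0.2853]] [ 0.49437515 -0.26696555]
handle [[0.4971, -0.2588], [0.4968, -0.2776]] [ 0.49691796 -0.26820755]
handle yaw 1.1146946620182667
[[ 0.6809 -0.266 ]
 [ 0.6442 -0.2227]
 [ 0.6022 -0.259 ]]
```

In one view the lens is offset about +1.7 mm from the saddle centre and in the other about −1.7 mm, so the two average to centred. The cheeks have about 11 mm of clearance per side. Lowering.

>>> carry_out(deltas=[0.1,0,-0.01,0,0,0,-1,0.1,0,0,0,0,0,-1,0.08,0,0,0,0,0,-1,0.04,0,0,0,0,0,-1,0,0,0,0,0,0,-1])

```text
clock: 9.35
position: [0.5841, -0.2662, 0.0438]
ee_rot: [-0.011, -0.707, -0.011, 0.707]
contact_force: [-0.0, 0.3, -1.9]
width: 0.0117
```

```bash
python3 - <<'E'
from rig import readout
s=readout.get_state(); print(s["position"],s["contact_force"],s["moment"])
E
```

```text
[ 0.58408389 -0.26621039  0.04383162] [-0.02137488  0.3178253  -1.91170243] [ 0.0018225  -0.03097811 -0.01440532]
```

>>> carry_out(deltas=[0.03,0,0,0,0,0,-1,0,0,0,0,0,0,-1])

```text
clock: 9.6
position: [0.5842, -0.2663, 0.0423]
ee_rot: [-0.011, -0.707, -0.011, 0.707]
contact_force: [0.2, 0.1, -2.9]
width: 0.0118
```

>>> carry_out(deltas=[0.03,0,0,0,0,0,-1,0,0,0,0,0,0,-1])

```text
clock: 9.85
position: [0.5841, -0.2663, 0.0404]
ee_rot: [-0.011, -0.707, -0.011, 0.707]
contact_force: [-0.3, 0.5, -2.5]
width: 0.0114
```

>>> carry_out(deltas=[0.02,0,0,0,0,0,-1,0,0,0,0,0,0,-1])

```text
clock: 10.1
position: [0.5842, -0.2663, 0.0403]
ee_rot: [0.011, 0.707, 0.011, -0.707]
contact_force: [-2.1, 1.6, 5.2]
width: 0.0119
```

>>> carry_out(deltas=[0.015,0,0,0,0,0,-1,0,0,0,0,0,0,-1])

```text
clock: 10.35
position: [0.5842, -0.2663, 0.0403]
ee_rot: [0.012, 0.707, 0.011, -0.707]
contact_force: [-2.8, 1.5, 9.1]
width: 0.0118
```

Contact came at TCP z = 0.0403, as predicted. A check before releasing.

```bash
python3 lvl.py 6; python3 - <<'E'
from held import *
from rig import eyes
s=readout.get_state(); d=pickle.load(open("wrist6.pkl","rb"))
lens_tool(d,s,.043)
t=eyes.get_image("top"); pickle.dump(t,open("top6.pkl","wb"))
a=cv2.resize(d["color"][40:240,150:410],None,fx=3,fy=3); b=cv2.resize(t["color"][150:300,370:480],None,fx=5,fy=4,interpolation=cv2.INTER_NEAREST)
cv2.imwrite("pics/w6.png",a[:,:,::-1]);cv2.imwrite("pics/t6.png",b[:,:,::-1])
E
```

```text
10.35 [ 0.58424196 -0.26631904  0.04029058] [-2.8   1.49  9.05] [0.305 0.547 0.039] 0.01178081405092703
lens plane slopes (deg) along z,y: [ 0.05 -0.05] tool-frame ring centre [ 0.0137 -0.0116 -0.0635] 27921
ring median z 0.04911251579052557
lens world [ 0.6404 -0.2643] r 0.0413
lens in tool [-0.0027 -0.0002 -0.0562]
```

View pics/w6.png

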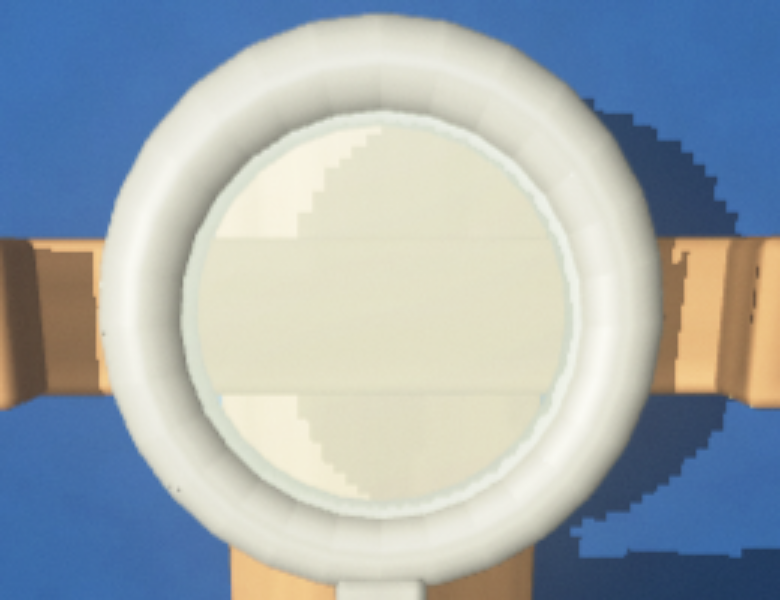

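View pics/t6.png

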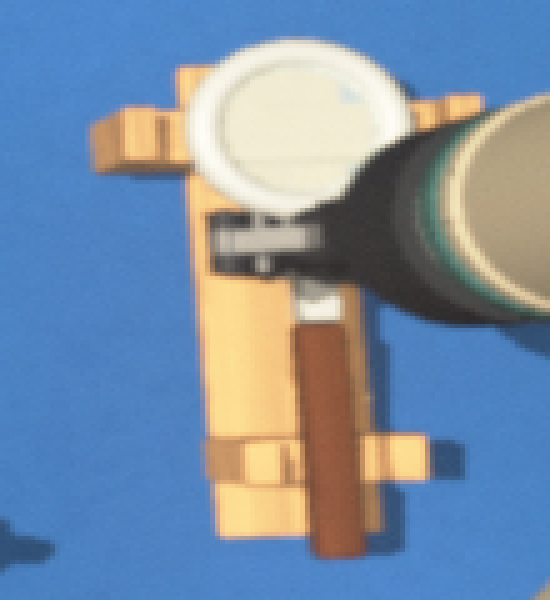

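```bash
python3 - <<'E'
from h import *
d=pickle.load(open("wrist6.pkl","rb"))
W=lambda p:[(150+x/3-.33,40+y/3-.33) for x,y in p]
b=cast(d,W([(220,240),(550,238),(225,393),(545,393)]),.036)[:,:2];print(b.round(4).tolist(),b[:,0].mean())
b=cast(d,W([(35,318),(722,318)]),.036);print(b,b.mean(0))
E
```

```text
[[0.6516, -0.2399], [0.6535, -0.2897], [0.6284, -0.2404], [0.6301, -0.2908]] 0.6409136992192481
[[ 0.63911473 -0.21126256  0.036     ]
 [ 0.64253712 -0.31717151  0.036     ]] [ 0.64082593 -0.26421704  0.036     ]
```

The lens is at (0.6404, −0.2643) and the saddle centre at (0.6409, −0.2642), so they agree within 1 mm. Releasing gently.

>>> carry_out(deltas=[-0.015,0,0,0,0,0,-1,0,0,0,0,0,0,-1,0,0,0,0,0,0,-0.6,0,0,0,0,0,0,-0.4,0,0,0,0,0,0,0,0,0,0,0,0,0,0.5,0,0,0,0,0,0,1,0,0,0,0,0,0,1], newtons=20)

```text
clock: 11.5
position: [0.5842, -0.2663, 0.0393]
ee_rot: [0.011, 0.707, 0.011, -0.707]
contact_force: [0.5, -0.5, -0.5]
width: 0.0853
```

>>> carry_out(deltas=[-0.2,0,0,0,0,0,1,-0.4,0,0,0,0,0,1,-0.6,0,0,0,0,0,1,-0.7,0,0,0,0,0,1,-0.6,0,0.4,0,0,0,1,0,0,0.8,0,0,0,1,0,0,0.8,0,0,0,1,0,0,0,0,0,0,1])

```text
clock: 12.5
position: [0.4611, -0.2695, 0.1905]
ee_rot: [-0.011, -0.707, -0.01, 0.707]
contact_force: [0.7, -0.6, 0.1]
width: 0.0854
```

```bash
python3 - <<'E'
from h import *
from rig import eyes,readout
s=readout.get_state(); print(s["clock"],s["position"],s["contact_force"])
o=[]
for n in ["top","scene","wrist"]:
    d=eyes.get_image(n); pickle.dump(d,open(n+"7.pkl","wb")); cv2.imwrite(f"pics/{n}7.png",d["color"][:,:,::-1])
t=pickle.load(open("top7.pkl","rb"))["color"][150:300,370:480]; c=pickle.load(open("scene7.pkl","rb"))["color"][140:240,115:215]
cv2.imwrite("pics/f7.png",np.hstack([cv2.resize(t,(420,572),interpolation=0),cv2.resize(c,(372,572))])[:,:,::-1])
t0=pickle.load(open("top0.pkl","rb"))["color"].astype(int); t1=pickle.load(open("top7.pkl","rb"))["color"].astype(int)
print("loupe diff",abs(t0-t1)[175:260,105:145].max(2).mean())
E
```

```text
12.5 [ 0.46111747 -0.26945478  0.19047537] [ 0.66574034 -0.57406419  0.07293286]
loupe diff 2.9541176470588235
```

View pics/f7.png

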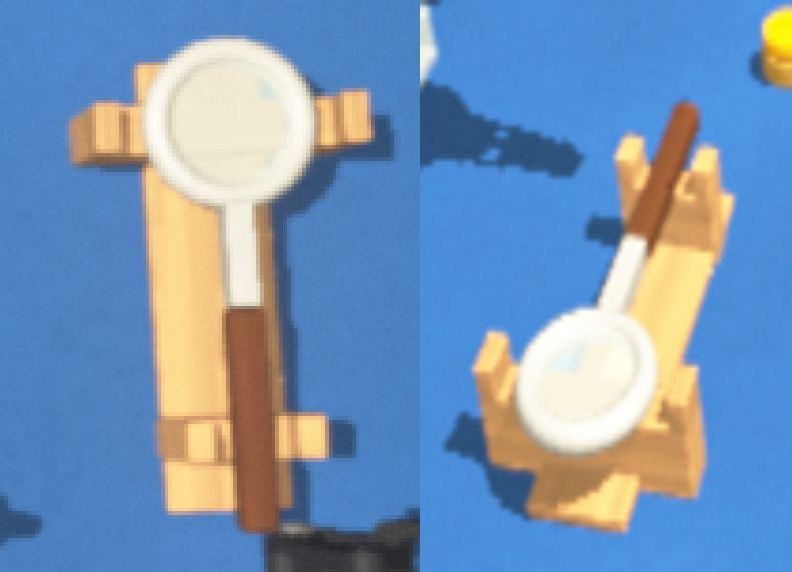

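View pics/wrist7.png

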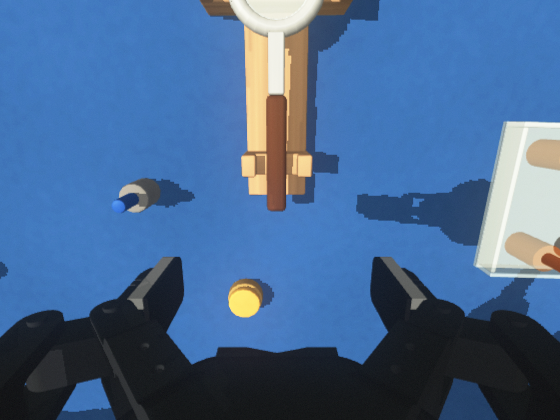

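The magnifier lies in the rest. In the wrist view the handle at column 277 sits between the notch cheeks, whose inner edges are at about 256 and 298. Next is a final check of the numbers, then hand-in.

```bash
python3 - <<'E'
from h import *
from rig import job
t=pickle.load(open("top7.pkl","rb")); im=t["color"]; hsv=cv2.cvtColor(im,cv2.COLOR_RGB2HSV)
w=((hsv[...,1]<45)&(hsv[...,2]>150)).astype(np.uint8); w[:155]=0;w[235:]=0;w[:,:400]=0;w[:,460:]=0
c=max(cv2.findContours(w,0,cv2.CHAIN_APPROX_NONE)[0],key=cv2.contourArea)[:,0]
P=cast(t,c,.045)[:,:2]; g=P[P[:,0]>.63]
for _ in range(6):
    x=np.linalg.lstsq(np.c_[2*g,np.ones(len(g))],(g**2).sum(1),rcond=None)[0]; r=np.sqrt(x[2]+x[:2]@x[:2]); g=P[abs(np.linalg.norm(P-x[:2],axis=1)-r)<.002]
print("lens",x[:2],r)
d=pickle.load(open("wrist7.pkl","rb")); C=cloud(d)
print("z neck/handle",[np.median(C[v-2:v+3,275:279,2]).round(4) for v in (50,80,110,150,200)])
print(job.sign_off())
E
```

```text
lens [ 0.64103782 -0.26255255] 0.03948201427707065
z neck/handle [np.float64(0.0512), np.float64(0.0515), np.float64(0.0514), np.float64(0.0512), np.float64(0.0513)]
the job is handed in; nothing more can be done
None
```

The larger magnifier is lying in the bamboo rest, and I've handed the job in. I gripped it across the steel neck within about 1 mm of its balance point and carried it level, with tilt under about 0.1°. I lowered it until it touched the rest at about 9 N, let go gently and backed the arm away. It took about 13 s of the 43 s.

**Last checks:**
- **Lens:** seen from above after release, its centre is at (0.641, −0.2626). The saddle centre, also from above, is at about (0.640, −0.2624), so they agree within about 1 mm. The wrist camera agreed within 1 mm just before release.
- **Handle:** it lies between the notch cheeks, roughly in the middle.
- **Level:** the neck and handle tops all read 51.2–51.5 mm high, so it lies flat. That is about 1 mm above the expected 50 mm, within the 2 mm calibration.
- **Small magnifier:** that part of the top view is practically unchanged from the start, so it was not moved.
- **Robot:** the arm was clear of everything, and its force reading was under 1 N.

**Disagreements:**
- Before the final lowering, the top and wrist views disagreed by 3–4 mm on the sideways offset. I went between them, and the later views agreed.
- The gripper read about 11.8 mm on the 14 mm neck, but the hold was firm with no sign of slipping.

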